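# Screw a magnifier's lens retaining ring home with the pin spanner

## Robot

A 6-joint arm with a two-finger parallel gripper is mounted at the origin on the work surface. World frame = base frame: x ahead of the robot, y to its left, z up, the work surface at z = 0. Lengths are in mm, angles in rad, forces in N, time in s.
With the tool pointing down it reaches from about 400 to 925 mm from the base axis. Payload 12.5 kg.
Tool frame: the origin (TCP) lies midway between the tips of the shut fingers; the grasp point (between the pads) lies 19 mm behind it (env.pinch_z is the z of the grasp point in the tool frame, in mm); z points along the fingers, y is the line along which they close (so a half turn about z gives the same grasp; the last joint's range is limited). The gripper opens to 95 mm and grips with 3 to 60 N. Pads are 20 mm wide; open, the fingers measure 119 mm over their backs; the gripper's body (75 mm by 180 mm) begins 59 mm behind the grasp point.
Start: joints at [1.052, 0.491, 1.559, -0, 1.092, -0.106], TCP at [250.721, 572.526, 214.661] pointing down, gripper open.
Joint ranges: [-3.1, 3.1], [-0.84, 2.19], [0.05, 2.79], [-1.13, 4.28], [0.06, 2.93], [-2.69, 2.69]. Speed limits (rad/s): [2.22, 2.22, 2.79, 3.14, 3.14, 3.14].

## Interface

Orientations are given as [roll, pitch, yaw] about the fixed x, y, z axes, in that order (R = Rz(yaw) Ry(pitch) Rx(roll)).
In Python, from cell import env, eyes gives the robot as it stands.
- The arm moves only by the shell command python3 -m inch 'ROWS'. ROWS is JSON, a list of rows, each a list of 3 entries, a list of its own where there are three numbers: the shift along the tool's x, y, z in units of 60 mm (1.0 is 60 mm), then the turn about the tool's z in units of 5 degrees (1.0 is 5 degrees), then the closure, from -1 (fully open) to 1 (shut). In form: [[[tx, ty, tz], turn, claw], ...]. A call has exactly 10 rows; each row shifts and turns the commanded pose from where the row before left it, along the tool's axes as they then stand; what a row does not reach is not made up. A row lasts 1/8 s, in which the tool goes at most 62.5 mm and 10.7 degrees, less where a joint would pass 70% of its speed; a pose out of reach is approached as far as the arm can. A call is refused whole if a number of a shift passes 1 or a number of a turn 1, either way. A call with a gripper value outside its range is refused whole. The fingers move at their own pace and stop on an object; the grip force is fixed at half the most. Time passes only in rows, so rows that do not move let the fingers close, or fill a call up. It gives the time, the measured TCP pose, the force, the opening and the grip force at its end, in the units of the state.
- env.state(): the state, without advancing time (a new reading comes with each control period).
- eyes.read_camera(name): name is "scene" or "top" or "wrist"; returns a dict with "pixels" (480x640x3 uint8, red, green, blue), "fx", "fy", "cx", "cy" (pixels), "extrinsics" (4x4, takes a point from world to camera coordinates). Camera axes: x right, y down, z forward; pixel columns grow to the right and rows downward; lengths in mm; the calibration is good to about 2 mm. A picture is of the moment at which its call begins. There is no depth.
- env.job_done(): hands the job in; it is judged then, once.
Trained networks look in a picture, given as the dict that the camera call returned (one of the last four; its "shot" number tells which), for a name from the list of things; names that differ only in an ending like _2 or _b are one class to them, and where a whole thing is asked for, a point or a joint stands for the part that bears it (a point fixed in the world has none). Each returns a list of dicts, best first, with "score" (0 to 1); they miss things now and then, are a little off and sometimes report something else, mostly with a low value. They report only what shows in the picture. A call takes as long as a camera call. They do not tell look-alikes from the thing itself.
- eyes.boxes_of(name, picture): "centre" ([row, column] in pixels, amid what is visible of it).
- eyes.cut_out(name, picture): "mask" (480x640 bool, what is visible of it) and "centre" ([row, column] in pixels, amid what is visible of it).
- eyes.spot_point(name, picture): "centre" ([row, column] in pixels: a listed point, or the origin of a listed thing).
The state is a dict: "t": time; "joints": joint angles; "qvel": joint speeds; "tau": joint torques, N m; "eef_pos": TCP position; "tcp_rot": TCP orientation; "ft_force": force on the tool from outside, world axes, zero at the start; "moment": the same for the moment, N m; "opening": opening from 0.0 (shut) to 1.0 (fully open); "grip_force": force on a finger pad.
Only numpy, scipy, OpenCV 4.12 (cv2) and the standard library are available. Lean on these libraries where they do the work, as an engineer would, in place of code of your own. Each camera call takes 0.05 s, during which the arm holds its last target. There are 200 camera calls.

## Task

Take the two-pin lens spanner from its drilled wooden rest, set both its pins in the two holes of the magnifier's retaining ring, and with it screw the ring clockwise until it comes up firm against its shoulder, so that the lens is clamped; stop there, at about 0.4 N m and never above 0.8. Press only lightly, keep the spanner off the glass and the fingers off the ring. Then stand the spanner back in its rest and let go, leaving the other things on the bench as they are.

Things in the scene. Friction and masses are not known exactly. Their poses are not given: they have to be found in the camera images.
- ring: bright metal retaining ring screwed into the black magnifier barrel, face up: 92 mm outside, 62 mm inside, its flat face 63.7 to 64.4 mm above the bench at the start. Origin on its axis at the level of the face, z up; x points to one of its two holes. The holes lie at x = +38 and -38 mm, are 6.6 mm wide and 6 mm deep (blind). Clockwise from above tightens; coarse thread, it sinks 6 mm a turn
- spanner: lens spanner, 116 mm long, 54 mm high, about 200 g: a steel bar with two dark legs (14 mm square) and brass screws, each leg ending in a steel pin 5 mm thick and 9 mm long with a bevelled tip. It starts upright in its rest. Origin midway between the pin tips, x along the bar, z up; the pins stand at x = +38 and -38 mm, the same whichever way round
- grip (a point): middle of the spanner's black grip sleeve, which is 40 mm long (along x), 12 mm thick (y, the way to pinch it from above) and 18 mm high; 44 mm above the pin tips
- pin_a (a point): centre of the tip of the pin at the spanner's +x end
- pin_b (a point): centre of the tip of the pin at the spanner's -x end
- lens: round magnifier glass, 88 mm across, loose in the barrel under the ring, bulging up in the ring's opening to 6 mm below its face. Origin at the centre of its underside. The ring needs 0.65 to 1.35 rad more: first against under 0.1 N m, up to 0.2 once it bears on the glass, then its shoulder is home and the torque on the held spanner jumps by about 0.25 N m for each 0.01 rad
- rack: dark wooden spanner rest, 130 x 56 x 30 mm, fixed to the bench, long side along x. Origin at the centre of its underside. Two holes in its top, at x = +38 and -38 mm, 9.5 mm wide and 16 mm deep; the spanner's pins stand in them and its legs rest on the top, so that the pin tips are 21 mm above the bench
- nest: brown hardwood clamp block, 150 x 136 x 40 mm, fixed to the bench, that holds the black magnifier barrel (109 mm across, its rim 62.5 mm above the bench, just below the ring's face) upright at its centre. Origin at the centre of its underside; a brass wing nut stands out 87 mm from it to +y at x = 64 mm
- red_box: small open red plastic box, 62 x 62 x 20 mm, to be left alone. Origin at the centre of its underside
- bottle_a: small amber bottle with a black cap, 26 mm across, 42 mm high, between ring and rest, to be left alone. Origin at the centre of its underside
- bottle_b: a second such bottle, on the far side of the bench, to be left alone. Origin at the centre of its underside
- dish: dark steel dish with gold inlay, 105 mm across, 13 mm high, near the robot, to be left alone. Origin at the centre of its underside
Mind the look-alikes: they are no part of the job. Leave any blue or pink look-alike of the rack alone.

How it is judged (in metres and radians):
On the way, in this order (a step that is already met when the one before it is completed fails the run):
1. both pins of the spanner stand at least 3 mm deep in the ring's two holes (z of each of pin_a, pin_b in the frame of ring below -0.003 m and horizontal distance between spanner and ring below 0.003 m and angle between the x axis of spanner and the x axis of ring, either way round below 0.12 rad), for 0.1 s.
2. turned by the engaged spanner, the ring comes home and clamps the lens with more than 4 N (contact force between ring and lens above 4 N and z of each of pin_a, pin_b in the frame of ring below -0.002 m and horizontal distance between spanner and ring below 0.003 m), for 0.1 s.
At the end, for the whole second after the job is handed in: The ring is home, clamping the lens with more than 4 N (home gives about 6 N; less than 0.07 rad short of home still passes); the spanner stands still and upright (0.1 rad) in its rest, legs within 3 mm of its top, within 6 mm of its centre and 0.1 rad of its long side, released (contact force between ring and lens above 4 N and horizontal distance between spanner and rack below 0.006 m and z of spanner in the frame of rack below 0.024 m and angle between the x axis of spanner and the x axis of rack, either way round below 0.1 rad and angle between spanner's own z axis and vertical below 0.1 rad and linear speed of spanner below 0.02 m/s); the robot touches nothing.
It fails at once if the spanner touches the glass (contact force between spanner and lens above 0.5 N).
It fails at once if the spanner is pressed, wedged or forced against the ring with more than 35 N (contact force between spanner and ring above 35 N).
It fails at once if the fingers touch the ring (contact force between the fingers and ring above 1 N).
It fails at once if the red box, a bottle or the dish is moved by more than 15 mm (distance of any of red_box, bottle_a, bottle_b, dish from where it was at the start of the episode above 0.015 m).
It also fails if it takes over 72 s, if anything falls off the work surface, if the arm or the gripper's body presses on something with over 40 N, if the wrist force passes 120 N, or if a joint passes its speed limit or range.

## Working session

There is one attempt and no reset: what is moved stays moved. The work goes in short steps, Python scripts to look and compute and a shell command to move; the robot and the scene stay as the last step left them, time stands still between calls to the robot, and variables do not carry over. Pictures are saved under pics/ and viewed, at most 10 in all, crops included, and the job is handed in when it is done.

```bash
mkdir -p pics; ls; cat > h.py <<'E'
import numpy as np, cv2
from cell import env, eyes
def ray(p,rc):
    E=np.array(p["extrinsics"]);R=E[:3,:3];t=E[:3,3]
    d=R.T@np.array([(rc[1]-p["cx"])/p["fx"],(rc[0]-p["cy"])/p["fy"],1]);return -R.T@t,d/np.linalg.norm(d)
def atz(p,rc,z):
    c,d=ray(p,rc);return c+d*(z-c[2])/d[2]
def tri(L):
    A=np.zeros((3,3));b=np.zeros(3);
    for p,rc in L:
        c,d=ray(p,rc);M=np.eye(3)-np.outer(d,d);A+=M;b+=M@c
    return np.linalg.solve(A,b)
def save(p,n): cv2.imwrite("pics/"+n,cv2.cvtColor(p["pixels"],cv2.COLOR_RGB2BGR))
E
python3 - <<'E'
from h import *
np.set_printoptions(precision=1,suppress=True)
P={n:eyes.read_camera(n) for n in("scene","top","wrist")}
for n in P:
    save(P[n],n+"0.png"); c,_=ray(P[n],(240,320)); print(n,c,P[n]["fx"])
for o,z in [("ring",64),("grip",65),("pin_a",21),("rack",0),("nest",0),("lens",50),("spanner",21),("red_box",0),("bottle_a",0),("dish",0)]:
    for n in("scene","top"):
        for r in eyes.spot_point(o,P[n])[:3]:print(o,n,round(r["score"],2),np.array(r["centre"]),atz(P[n],r["centre"],z)[:2])
s=env.state();print(s["t"],s["eef_pos"],s["tcp_rot"],s["ft_force"],s["moment"],s["opening"],env.pinch_z)
E
```

```text
pics
scene [1036.3  -92.4  610.8] 444.4997639636979
top [ 371.    76.2 1034.1] 479.24101925916955
wrist [184.6 601.6 384. ] 391.48695511076073
ring scene 0.81 [261.5 180.3] [ 511.1 -188.4]
ring scene 0.49 [235.4 384.5] [543.6 154.7]
ring scene 0.32 [417.8 261. ] [ 799.7 -105.9]
grip scene 0.76 [219.  383.4] [505.2 167.2]
grip top 0.76 [261.3 278.6] [507.  169.5]
pin_a scene 0.95 [253.9 388.5] [550.6 164.2]
pin_a scene 0.69 [224.9 381.8] [477.  179.3]
pin_a top 0.96 [242.7 282. ] [553.4 166.5]
rack scene 0.86 [215.4 189.6] [ 328.1 -175.2]
rack scene 0.71 [233.6 457.4] [519.1 322.2]
rack scene 0.69 [247.2 380.7] [513.4 165.4]
rack top 0.9 [258.4 207.9] [524.8 330. ]
rack top 0.81 [342.9 239.5] [343.5 257.9]
rack top 0.76 [268.5 279.9] [500.3 172.9]
nest scene 0.6 [287.  190.8] [ 514.5 -185.2]
lens scene 0.87 [269.2 183.6] [ 516.3 -186.5]
lens top 0.74 [254.3 452.9] [ 518.3 -190.7]
lens top 0.69 [266.9 353.5] [495.1  16.1]
spanner scene 0.57 [234.7 380.3] [501.1 167.2]
spanner top 0.86 [262.8 278.6] [509.9 173.7]
red_box scene 0.96 [365.4 389.7] [745.8  92.3]
red_box top 0.84 [163.8 316.2] [737.1  91.2]
red_box top 0.68 [255.  449.4] [ 524.3 -196.6]
bottle_a scene 0.89 [419.7 261.5] [ 774.7 -107.3]
bottle_a scene 0.64 [256.  298.6] [493.9  11.2]
bottle_a top 0.67 [268.1 351.7] [498.8  17. ]
bottle_a top 0.5 [149.4 403.8] [ 768.2 -108.2]
dish scene 0.55 [209.5 288.4] [363.6  20.5]
dish top 0.58 [326.1 358.5] [374.7   5.7]
dish top 0.53 [268.6 355.2] [497.6   9.4]
1.15 [250.7 572.5 214.6] [ 3.1 -0.   2.7] [-1.3  0.2  0.7] [0. 0. 0.] 1.0013656641810071 -18.8
```

View pics/top0.png

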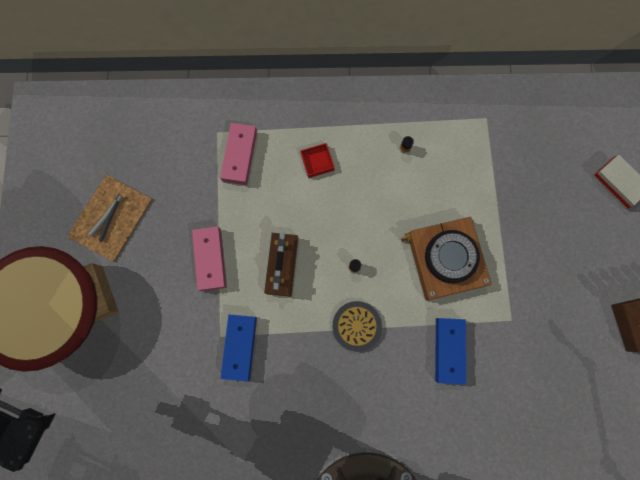

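View pics/scene0.png

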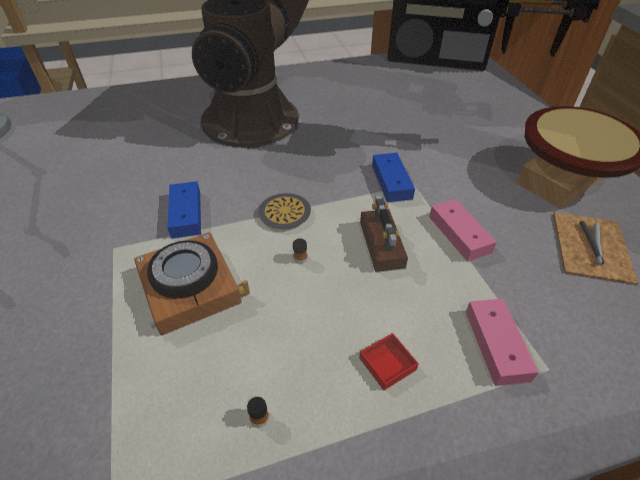

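The top view shows the rest with the spanner at (265,282), ring (255,453), bottle between (266,354). Blue and pink racks are decoys. Next I move over the spanner.

```bash
python3 -m inch '[[[-0.75,-0.47,0],0,-1],[[-0.75,-0.47,0],0,-1],[[-0.75,-0.47,0],0,-1],[[-0.75,-0.47,0],0,-1],[[-0.75,-0.47,0],0,-1],[[-0.75,-0.47,0],0,-1],[[-0.75,-0.47,0],0,-1],[[-0.75,-0.47,0],0,-1],[[-0.75,-0.47,0],0,-1],[[0,0,0],0,-1]]'
cat > look.py <<'E'
from h import *
import sys
np.set_printoptions(precision=1,suppress=True)
def look(names,tag=None):
    p=eyes.read_camera("wrist")
    if tag: save(p,tag)
    for o,z in names:
        for r in eyes.spot_point(o,p)[:3]:print(o,round(r["score"],2),np.array(r["centre"]),atz(p,r["centre"],z))
    return p
E
python3 - <<'E'
from look import *
look([("grip",65),("pin_a",21),("pin_b",21),("rack",0),("spanner",21)],"w1.png")
s=env.state();print(s["t"],s["eef_pos"],np.round(s["tcp_rot"],3),s["joints"])
E
```

```text
t: 2.4
eef_pos: [521.5, 175.0, 214.5]
tcp_rot: [3.142, 0.0, 2.725]
ft_force: [0.1, -0.9, 0.3]
opening: 0.998
grip_force: 0.0
grip 0.7 [211.2 307.6] [507.5 167.8  65. ]
grip 0.4 [165.8 298.2] [470.6 176.2  65. ]
pin_a 0.85 [165.2 299.9] [472.8 174.   21. ]
pin_a 0.76 [238.9 321. ] [544.5 163.3  21. ]
pin_a 0.43 [410.8 333.7] [727.1  97.5  21. ]
pin_b 0.85 [165.2 299.9] [472.8 174.   21. ]
pin_b 0.76 [238.9 321. ] [544.5 163.3  21. ]
pin_b 0.43 [410.8 333.7] [727.1  97.5  21. ]
rack 0.97 [198.8 310. ] [507.7 167.7   0. ]
rack 0.69 [146.5 468.5] [523.  327.3   0. ]
spanner 0.73 [200.9 307.1] [505.5 166.4  21. ]
2.7 [519.4 178.5 214.8] [3.1 0.  2.7] [ 0.2  0.4  1.7  0.   1.  -0.9]
```

View pics/w1.png

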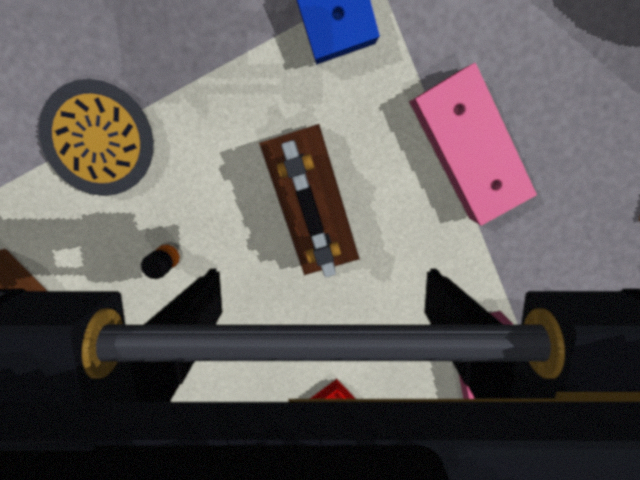

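The wrist view shows the spanner bar from (149,290) to (270,328) in its dark rest, and both agree with the estimates from the other cameras, so grip height of about 65 holds. Next I align, descend and re-measure.

```bash
python3 -m inch '[[[0,0,0],-0.95,-1],[[0,0,0],-0.95,-1],[[0,0,0],-0.95,-1],[[0.18,-0.2,0],0,-1],[[0,0,0.35],0,-1],[[0,0,0.35],0,-1],[[0,0,0.3],0,-1],[[0,0,0],0,-1],[[0,0,0],0,-1],[[0,0,0],0,-1]]'
python3 - <<'E'
from look import *
p=look([("grip",65),("pin_a",21),("spanner",21),("rack",0)],"w2.png")
q=eyes.read_camera("top");sc=eyes.read_camera("scene")
L=[(x,eyes.spot_point("grip",x)[0]["centre"]) for x in(p,q,sc)]
print("tri",tri(L))
for o,z in(("spanner",72),("rack",30),("grip",74)):
    for im in (p,q):
      for r in eyes.cut_out(o,im)[:3]:
        ys,xs=np.nonzero(r["mask"]);w=np.array([atz(im,(a,b),z)[:2] for a,b in zip(ys,xs)])
        (c,sz,a)=cv2.minAreaRect(w.astype(np.float32));u,S,v=np.linalg.svd(w-w.mean(0),full_matrices=False)
        print(o,round(r["score"],2),len(ys),c,sz,a,"pca",np.arctan(v[0,1]/v[0,0]).round(3))
s=env.state();print(s["t"],s["eef_pos"],np.round(s["tcp_rot"],3),np.round(s["joints"],3))
E
```

```text
t: 3.95
eef_pos: [507.4, 167.6, 155.5]
tcp_rot: [3.141, 0.001, 2.977]
ft_force: [0.6, -0.6, 0.6]
opening: 0.994
grip_force: 0.0
grip 0.84 [244.1 325.7] [509.6 169.8  65. ]
pin_a 0.71 [180.5 319.7] [470.8 171.8  21. ]
pin_a 0.68 [271.  326.8] [544.9 165.3  21. ]
spanner 0.57 [224.5 322.7] [505.6 168.4  21. ]
spanner 0.17 [271.3 326.4] [545.1 164.9  21. ]
rack 0.95 [210.3 510.4] [524.2 326.    0. ]Traceback (most recent call last):
  File "<stdin>", line 4, in <module>
IndexError: list index out of range
```

View pics/w2.png

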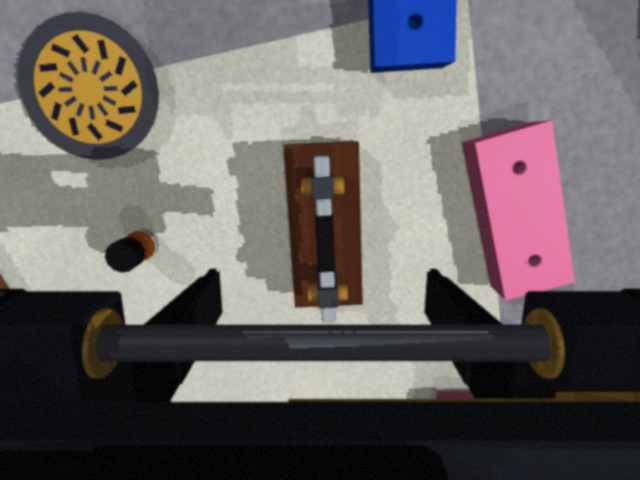

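```bash
python3 - <<'E'
from look import *
p=eyes.read_camera("wrist"); q=eyes.read_camera("top")
a,b=atz(p,(155,321),72),atz(p,(320,328.5),72);print(a,b,np.linalg.norm(b-a),np.arctan((b-a)[1]/(b-a)[0]))
for im in (p,q):
  for o,z in(("spanner",70),("rack",30)):
      for r in eyes.cut_out(o,im)[:3]:
        ys,xs=np.nonzero(r["mask"]);w=np.array([atz(im,(a,b),z)[:2] for a,b in zip(ys,xs)])
        (c,sz,a)=cv2.minAreaRect(w.astype(np.float32));u,S,v=np.linalg.svd(w-w.mean(0),full_matrices=False)
        print(o,round(r["score"],2),len(ys),np.array(c),np.array(sz),round(a,1),"pca",np.arctan(v[0,1]/v[0,0]).round(3))
r=eyes.spot_point("ring",q);print([(x["score"],x["centre"],atz(q,x["centre"],64)) for x in r[:2]])
s=env.state();print(s["t"],s["eef_pos"],np.round(s["tcp_rot"],3),np.round(s["joints"],3))
E
```

```text
[448.9 176.5  72. ] [562.5 163.   72. ] 114.41889910636932 -0.11832421654250341
spanner 0.64 3816 [507.  169.1] [ 28.3 117.2] 83.4 pca -0.113
rack 0.93 8305 [506.8 169. ] [ 56.7 130.5] 83.3 pca -0.113
rack 0.73 14647 [521.  319.7] [135.   67.3] 7.1 pca 0.143
rack 0.62 6108 [381.4 250.8] [59.7 45.6] 83.9 pca 1.426
rack 0.77 1584 [753.2 260.9] [ 61.8 136.9] 80.1 pca -0.141
rack 0.64 2038 [ 323.2 -177.8] [ 64.9 130.2] 86.1 pca -0.072
rack 0.52 1957 [375.4  12.8] [ 99.2 101.6] 89.0 pca 0.324
[(0.74, [253.9, 455.4], array([ 516.9, -192.1,   64. ])), (0.38, [328.5, 352.6], array([370. ,  21.9,  64. ]))]
4.75 [507.3 167.5 154.6] [ 3.1 -0.   3. ] [ 0.2  0.4  1.8  0.   0.9 -1.2]
```

```bash
python3 -m inch '[[[0,0.025,0],-0.57,-1],[[0,0,0.45],0,-1],[[0,0,0.45],0,-1],[[0,0,0.45],0,-1],[[0,0,0.45],0,-1],[[0,0,0],0,-1],[[0,0,0],0,0.3],[[0,0,0],0,1],[[0,0,0],0,1],[[0,0,0],0,1]]'
python3 -c "
from h import *
s=env.state();print(s)"
```

```text
t: 6.0
eef_pos: [507.7, 169.0, 47.1]
tcp_rot: [3.141, 0.001, 3.027]
ft_force: [-0.1, -0.6, -0.4]
opening: 0.637
grip_force: 0.0
{'t': 6.0, 'joints': array([ 1.97879395e-01,  6.00218433e-01,  1.93352762e+00,  1.36278989e-04,
        6.07096578e-01, -1.25866154e+00]), 'qvel': array([ 0.00017741,  0.00666953,  0.00348655,  0.00254547, -0.00080405,
       -0.00076433]), 'tau': array([ 3.09892603e-03, -5.74064720e+01, -1.49076328e+01, -4.89199607e-03,
        9.21004987e-02,  1.08217184e-04]), 'eef_pos': array([507.66325228, 169.02127146,  47.07260532]), 'tcp_rot': array([3.14128826e+00, 6.89880469e-04, 3.02722526e+00]), 'ft_force': array([-0.08426384, -0.55703681, -0.39142925]), 'moment': array([ 0.00792635, -0.02458279, -0.05177956]), 'grip_force': 0.0, 'opening': 0.6370315881041467}
```

```bash
python3 -m inch '[[[0,0,0],0,1],[[0,0,0],0,1],[[0,0,0],0,1],[[0,0,0],0,1],[[0,0,0],0,1],[[0,0,0],0,1],[[0,0,0],0,1],[[0,0,0],0,1],[[0,0,0],0,1],[[0,0,0],0,1]]'
python3 -c "
from h import *
s=env.state();print(s['ft_force'],s['moment'],s['opening'],s['grip_force'])"
```

```text
t: 7.25
eef_pos: [507.5, 169.0, 46.6]
tcp_rot: [3.142, -0.0, 3.027]
ft_force: [0.0, 0.4, -1.0]
opening: 0.12
grip_force: 30.0
[ 0.04062542  0.44586495 -1.04074605] [ 0.01874016 -0.05104417 -0.03288422] 0.11959424468500421 29.998526573181152
```

```bash
python3 -m inch '[[[0,0,-0.5],0,1],[[0,0,-0.8],0,1],[[0,0,-0.8],0,1],[[-0.21,-0.83,0],0,1],[[-0.21,-0.83,0],0,1],[[-0.21,-0.83,0],0,1],[[-0.21,-0.83,0],0,1],[[-0.21,-0.83,0],0,1],[[-0.21,-0.83,0],0,1],[[-0.21,-0.83,0],0,1]]'
python3 - <<'E'
from look import *
p=look([("ring",64),("lens",50),("nest",0)],"w3.png")
s=env.state();print(s["t"],s["eef_pos"],np.round(s["tcp_rot"],3),np.round(s["joints"],3),s["grip_force"])
r=eyes.cut_out("ring",p)
for x in r[:2]:
    ys,xs=np.nonzero(x["mask"]);print(x["score"],len(ys),ys.min(),ys.max(),xs.min(),xs.max())
E
```

```text
t: 8.5
eef_pos: [555.2, -189.1, 172.4]
tcp_rot: [3.141, -0.0, 3.027]
ft_force: [0.6, 0.5, -1.4]
opening: 0.124
grip_force: 30.0
ring 0.69 [173.4 317.8] [ 510.1 -186.9   64. ]
lens 0.9 [171.5 316.4] [ 510.  -188.1   50. ]
8.7 [ 554.9 -187.9  172.1] [ 3.1 -0.   3. ] [-0.4  0.5  1.7  0.   1.  -1.9] 29.99838888645172
0.92 6026 112 238 253 383
0.2 7438 168 398 286 358
```

View pics/w3.png

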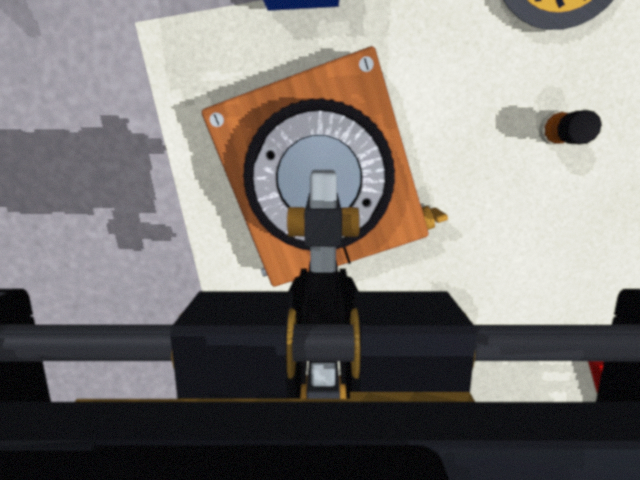

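Ring holes show dark at (155,271) and (202,366), about 64° off the bar, so a clockwise turn of ~116° suits the last joint. I'll locate the holes precisely first.

```bash
cat > holes.py <<'E'
from look import *
def holes(p,c1,c2,z=64,w=9):
    g=cv2.cvtColor(p["pixels"],cv2.COLOR_RGB2GRAY).astype(float);o=[]
    for c in(c1,c2):
        c=np.array(c,float)
        for _ in range(5):
            r0,q0=np.round(c).astype(int);s=g[r0-w:r0+w+1,q0-w:q0+w+1]
            m=np.clip(np.median(s)*0.7-s,0,None)
            yy,xx=np.mgrid[r0-w:r0+w+1,q0-w:q0+w+1]
            m=m*(np.hypot(yy-r0,xx-q0)<w);c=np.array([(m*yy).sum(),(m*xx).sum()])/m.sum()
        o.append(c)
    A,B=[atz(p,c,z) for c in o];d=A-B
    print("px",o,"A",A,"B",B,"mid",(A+B)/2,"d",np.linalg.norm(d),"ang",np.arctan2(d[1],d[0]).round(4))
    s=env.state();yaw=s["tcp_rot"][2];e=(A+B)/2-s["eef_pos"]
    x=np.array([np.cos(yaw),np.sin(yaw)]);y=np.array([np.sin(yaw),-np.cos(yaw)])
    print("tcp",s["eef_pos"],"yaw",round(yaw,4),"rot",np.round(s["tcp_rot"],4),"toolshift mm",e[:2]@x,e[:2]@y,"t",s["t"],"j6",s["joints"][5].round(3))
    return (A+B)/2
E
python3 - <<'E'
from holes import *
p=eyes.read_camera("wrist");holes(p,(155,271),(202,366))
E
```

```text
px [array([155.7, 267.3]), array([203. , 363.1])] A [ 493.6 -218.3   64. ] B [ 534.5 -154.9   64. ] mid [ 514.  -186.6   64. ] d 75.43157105247309 ang -2.1433
tcp [ 555.  -186.6  172.4] yaw 3.0277 rot [ 3.1 -0.   3. ] toolshift mm 40.73798393395895 -4.713703604069482 t 8.8 j6 -1.894
```

```bash
python3 -m inch '[[[0,0,0],1,1],[[0,0,0],1,1],[[0,0,0],1,1],[[0,0,0],1,1],[[0,0,0],1,1],[[0,0,0],1,1],[[0,0,0],1,1],[[0,0,0],1,1],[[0,0,0],1,1],[[0,0,0],1,1]]'
python3 -m inch '[[[0,0,0],1,1],[[0,0,0],1,1],[[0,0,0],1,1],[[0,0,0],1,1],[[0,0,0],1,1],[[0,0,0],1,1],[[0,0,0],1,1],[[0,0,0],1,1],[[0,0,0],1,1],[[0,0,0],1,1]]'
python3 -m inch '[[[0,0,0],1,1],[[0,0,0],1,1],[[0,0,0],1,1],[[0,0,0],0.26,1],[[-0.4,-0.2,0],0,1],[[-0.4,-0.2,0],0,1],[[-0.32,-0.17,0],0,1],[[0,0,0],0,1],[[0,0,0],0,1],[[0,0,0],0,1]]'
python3 - <<'E'
from look import *
p=look([("ring",64),("lens",50)],"w4.png")
s=env.state();print(s["t"],s["eef_pos"],np.round(s["tcp_rot"],4),np.round(s["joints"],3),s["moment"],s["ft_force"])
E
```

```text
t: 10.05
eef_pos: [555.3, -185.9, 172.7]
tcp_rot: [3.142, -0.0, 2.153]
ft_force: [0.2, -0.4, -2.4]
opening: 0.126
grip_force: 30.0
t: 11.3
eef_pos: [555.4, -185.9, 172.8]
tcp_rot: [-3.141, -0.0, 1.281]
ft_force: [0.2, 0.4, -1.7]
opening: 0.124
grip_force: 30.0
t: 12.55
eef_pos: [490.7, -225.0, 172.6]
tcp_rot: [3.141, -0.0, 0.998]
ft_force: [-0.0, -0.1, -2.2]
opening: 0.127
grip_force: 30.0
lens 0.87 [168.1 321.4] [ 514.6 -184.4   50. ]
lens 0.68 [311.7 321.7] [ 452.2 -281.5   50. ]
12.7 [ 490.5 -225.1  172.5] [-3.1 -0.   1. ] [-0.6  0.4  1.8  0.   0.9  0. ] [-0.1  0.1  0. ] [ 0.5  0.4 -1.1]
```

View pics/w4.png

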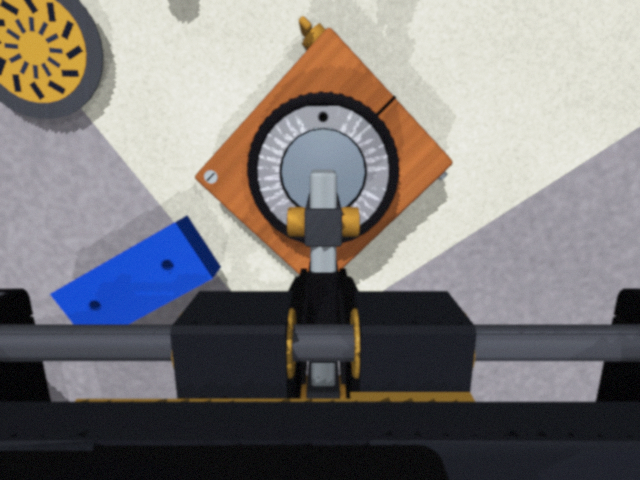

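Far hole at (117,323) is in line with the bar, but the near hole is hidden behind the leg. I'll shift sideways to see both.

```bash
python3 -m inch '[[[0,0.35,0],0,1],[[0,0.35,0],0,1],[[0,0,0],0,1],[[0,0,0],0,1],[[0,0,0],0,1],[[0,0,0],0,1],[[0,0,0],0,1],[[0,0,0],0,1],[[0,0,0],0,1],[[0,0,0],0,1]]'
python3 - <<'E'
from look import *
p=look([("ring",64)])
s=env.state();print(s["t"],s["eef_pos"],np.round(s["tcp_rot"],4))
im=p["pixels"][70:290,150:370];cv2.imwrite("pics/w5.png",cv2.cvtColor(cv2.resize(im,None,fx=2.7,fy=2.7,interpolation=cv2.INTER_CUBIC),cv2.COLOR_RGB2BGR))
np.savez("w5.npz",**{k:p[k] for k in p if k!="shot"},eef=s["eef_pos"],rot=s["tcp_rot"])
E
```

```text
t: 13.95
eef_pos: [525.5, -248.1, 172.6]
tcp_rot: [-3.142, -0.0, 0.997]
ft_force: [-0.4, -0.0, -2.0]
opening: 0.122
grip_force: 30.0
ring 0.39 [168.3 266.8] [ 517.7 -185.9   64. ]
14.05 [ 525.5 -248.1  172.6] [-3.1 -0.   1. ]
```

View pics/w5.png

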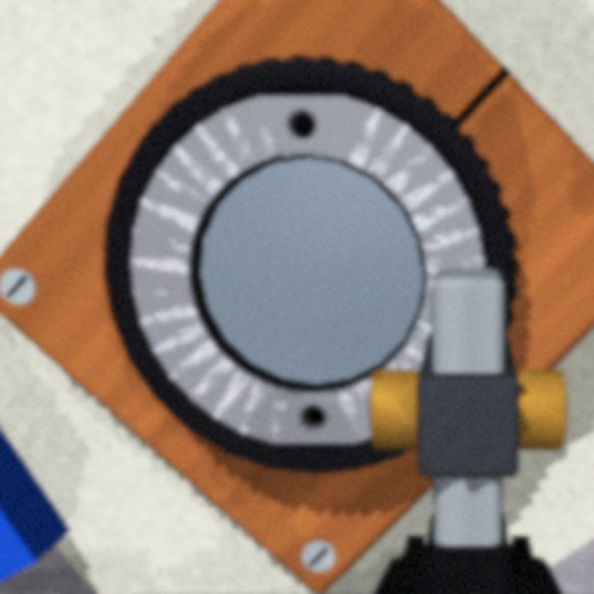

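```bash
python3 - <<'E'
from holes import *
d=np.load("w5.npz");p={k:(d[k] if d[k].ndim else float(d[k])) for k in d.files}
s=env.state()
holes(p,(115.9,261.9),(223.7,266.3),w=5)
tip=s["eef_pos"][2]-25.6
yaw=s["tcp_rot"][2];x=np.array([np.cos(yaw),np.sin(yaw)]);y=np.array([np.sin(yaw),-np.cos(yaw)])
f=lambda r,c:(70+r/2.7,150+c/2.7)
for n,rc,z in(("end top",f(285,469),tip+54),("end bot",f(270,469),tip+46),("endtop",f(271,469),tip+54),("bar in",f(520,469),tip+54)):
    e=atz(p,rc,z)[:2]-s["eef_pos"][:2];print(n,e@x,e@y)
c,_=ray(p,(0,0));e=c-s["eef_pos"];print("cam",e[:2]@x,e[:2]@y,e[2]); E=p["extrinsics"];print(E[2,:3],[E[2,:2]@x,E[2,:2]@y])
E
```

```text
px [array([115.8, 261.7]), array([223.7, 265.8])] A [ 534.9 -155.    64. ] B [ 494.2 -218.3   64. ] mid [ 514.6 -186.6   64. ] d 75.2193137204742 ang 0.9985
tcp [ 525.5 -248.1  172.6] yaw 0.9974 rot [-3.1 -0.   1. ] toolshift mm 45.71139109037185 -42.471674356567696 t 14.05 j6 0.018
end top 56.8060559434012 -0.6473113193885549
end bot 58.08137378206206 -0.6274598000843241
endtop 58.64790684563618 -0.6495719984683983
bar in 23.951963393261433 -0.6069863616921788
cam 71.11629566226517 -1.0436253202190982 169.87734546128968
[-0.1 -0.2 -1. ] [np.float64(-0.25290118466261474), np.float64(0.000800942600953342)]
```

Both holes found, consistent across two yaw angles at (514.3, -186.6). Next I go over the ring and down to just above it.

```bash
python3 -m inch '[[[0.38,-0.35,0],0,1],[[0.38,-0.35,0],0,1],[[0,0,0.4],0,1],[[0,0,0.4],0,1],[[0,0,0.4],0,1],[[0,0,0.1],0,1],[[0,0,0],0,1],[[0,0,0],0,1],[[0,0,0],0,1],[[0,0,0],0,1]]'
python3 - <<'E'
from h import *
np.set_printoptions(precision=3,suppress=True)
s=env.state();print(s["eef_pos"],s["ft_force"],s["moment"],s["tcp_rot"])
p=eyes.read_camera("scene");im=p["pixels"][190:310,110:270];cv2.imwrite("pics/s6.png",cv2.cvtColor(cv2.resize(im,None,fx=5,fy=5,interpolation=cv2.INTER_CUBIC),cv2.COLOR_RGB2BGR))
E
```

```text
t: 15.3
eef_pos: [515.1, -187.1, 95.1]
tcp_rot: [3.141, -0.0, 0.997]
ft_force: [-0.6, -0.5, -2.4]
opening: 0.12
grip_force: 30.0
[ 515.056 -187.067   95.059] [-0.601 -0.475 -2.39 ] [-0.087  0.079 -0.006] [ 3.141 -0.     0.997]
```

View pics/s6.png

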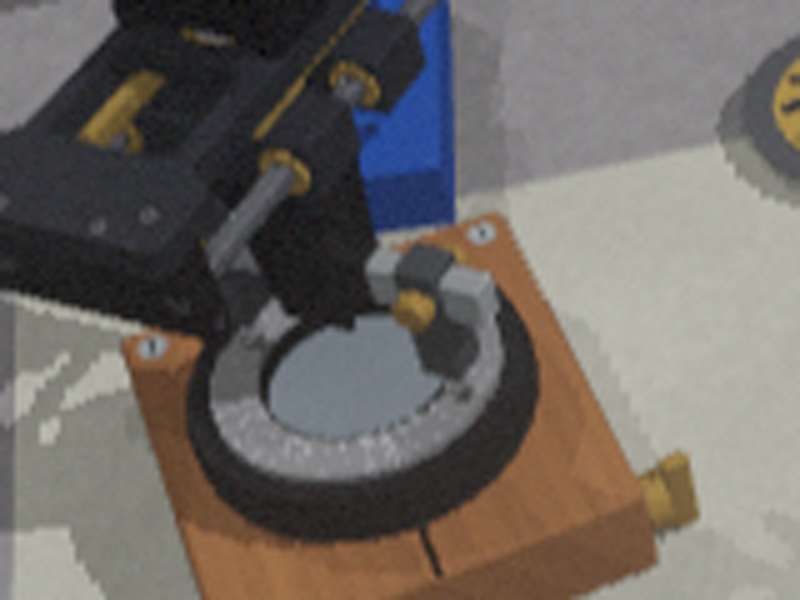

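The scene view shows the far pin just above its hole, near crop (445,385). I descend by feel.

```bash
python3 -m inch '[[[0,0,0.04],0,1],[[0,0,0.02],0,1],[[0,0,0.01],0,1],[[0,0,0.01],0,1],[[0,0,0.01],0,1],[[0,0,0.01],0,1],[[0,0,0.01],0,1],[[0,0,0],0,1],[[0,0,0],0,1],[[0,0,0],0,1]]'
cat > f.py <<'E'
from h import *
np.set_printoptions(precision=3,suppress=True)
s=env.state();print(s["t"],s["eef_pos"],s["ft_force"],s["moment"],s["tcp_rot"],s["opening"],s["joints"][5])
E
python3 f.py
```

```text
t: 16.6
eef_pos: [514.9, -187.0, 88.0]
tcp_rot: [3.142, -0.0, 0.997]
ft_force: [0.3, -0.3, -2.6]
opening: 0.123
grip_force: 30.0
16.6 [ 514.943 -186.983   88.046] [ 0.252 -0.325 -2.618] [-0.058  0.102 -0.016] [ 3.142 -0.     0.997] 0.12297179183677491 0.10428651784582134
```

```bash
python3 -m inch '[[[0,0,0.01],0,1],[[0,0,0.01],0,1],[[0,0,0.01],0,1],[[0,0,0.01],0,1],[[0,0,0.01],0,1],[[0,0,0],0,1],[[0,0,0],0,1],[[0,0,0],0,1],[[0,0,0],0,1],[[0,0,0],0,1]]'
python3 f.py
```

```text
t: 17.85
eef_pos: [514.9, -187.0, 85.0]
tcp_rot: [3.142, -0.0, 0.997]
ft_force: [0.5, 0.9, -1.8]
opening: 0.121
grip_force: 30.0
17.85 [ 514.924 -186.977   85.04 ] [ 0.502  0.863 -1.825] [-0.039  0.075  0.051] [ 3.142 -0.     0.997] 0.12140924045301256 0.10429291701041826
```

Pins are in (tips about 4.5 mm below the face, no force). Turning clockwise, watching torque.

```bash
echo 'print("tau6",s["tau"][5])' >> f.py
python3 -m inch '[[[0,0,0.001],0.5,1],[[0,0,0.001],0.8,1],[[0,0,0.001],0.8,1],[[0,0,0.001],0.8,1],[[0,0,0.001],0.8,1],[[0,0,0.001],0.8,1],[[0,0,0.001],0.8,1],[[0,0,0],0.3,1],[[0,0,0],0,1],[[0,0,0],0,1]]'
python3 f.py
```

```text
t: 19.1
eef_pos: [515.0, -187.0, 84.6]
tcp_rot: [3.141, -0.0, 0.51]
ft_force: [1.1, -1.0, -2.1]
opening: 0.124
grip_force: 30.0
19.1 [ 515.015 -187.046   84.628] [ 1.131 -0.999 -2.098] [-0.283 -0.104  0.038] [ 3.141 -0.     0.51 ] 0.1238226660523715 0.5920231242834929
tau6 0.056743574095889926
```

```bash
python3 -m inch '[[[0,0,0.001],0.5,1],[[0,0,0.001],0.5,1],[[0,0,0.001],0.4,1],[[0,0,0],0.2,1],[[0,0,0],0.1,1],[[0,0,0],0,1],[[0,0,0],0,1],[[0,0,0],0,1],[[0,0,0],0,1],[[0,0,0],0,1]]' >/dev/null;python3 f.py
python3 -m inch '[[[0,0,0.001],0.1,1],[[0,0,0],0.1,1],[[0,0,0],0.1,1],[[0,0,0],0.1,1],[[0,0,0],0.05,1],[[0,0,0],0,1],[[0,0,0],0,1],[[0,0,0],0,1],[[0,0,0],0,1],[[0,0,0],0,1]]' >/dev/null;python3 f.py
```

```text
20.35 [ 514.953 -186.989   84.423] [ 1.903 -1.684 -1.794] [-0.287 -0.163  0.027] [-3.142 -0.     0.36 ] 0.12441891405972011 0.7412711392325282
tau6 0.05718976375646889
21.6 [ 514.906 -186.993   84.341] [ 2.266 -1.66  -1.706] [-0.275 -0.139  0.049] [-3.142 -0.     0.321] 0.12427019711727473 0.7806259464951621
tau6 0.05532202776521444
```

```bash
python3 -m inch '[[[0,0,0.001],0.2,1],[[0,0,0],0.2,1],[[0,0,0],0.1,1],[[0,0,0],0,1],[[0,0,0],0,1],[[0,0,0],0,1],[[0,0,0],0,1],[[0,0,0],0,1],[[0,0,0],0,1],[[0,0,0],0,1]]' >/dev/null;python3 f.py
```

```text
22.85 [ 514.91  -186.972   84.294] [ 0.906 -1.233 -1.777] [-0.256 -0.075  0.013] [-3.141 -0.     0.278] 0.12343257735868336 0.8242326617644203
tau6 0.05106014432385564
```

```bash
python3 -m inch '[[[0,0,0.001],0.2,1],[[0,0,0],0.2,1],[[0,0,0],0.1,1],[[0,0,0],0,1],[[0,0,0],0,1],[[0,0,0],0,1],[[0,0,0],0,1],[[0,0,0],0,1],[[0,0,0],0,1],[[0,0,0],0,1]]' >/dev/null;python3 f.py
```

```text
24.1 [ 514.938 -187.001   84.239] [ 1.987 -0.874 -1.933] [-0.332 -0.059  0.055] [-3.142 -0.     0.234] 0.12243906486721247 0.8678536607077044
tau6 0.062005212530493736
```

```bash
python3 -m inch '[[[0,0,0.001],0.2,1],[[0,0,0],0.2,1],[[0,0,0],0.2,1],[[0,0,0],0,1],[[0,0,0],0,1],[[0,0,0],0,1],[[0,0,0],0,1],[[0,0,0],0,1],[[0,0,0],0,1],[[0,0,0],0,1]]' >/dev/null;python3 f.py
```

```text
25.35 [ 514.933 -186.984   84.175] [ 1.977 -1.525 -1.155] [-0.354 -0.102  0.06 ] [-3.142 -0.     0.181] 0.12077158704323594 0.9202080220502731
tau6 0.06773441098630428
```

```bash
python3 -m inch '[[[0,0,0.001],0.2,1],[[0,0,0],0.2,1],[[0,0,0],0.1,1],[[0,0,0],0,1],[[0,0,0],0,1],[[0,0,0],0,1],[[0,0,0],0,1],[[0,0,0],0,1],[[0,0,0],0,1],[[0,0,0],0,1]]' >/dev/null;python3 f.py
```

```text
26.6 [ 514.957 -187.01    84.125] [ 1.209 -2.457 -1.   ] [-0.522 -0.125  0.165] [-3.142 -0.     0.138] 0.12415680856040957 0.9638663963183951
tau6 0.09519365150481462
```

```bash
python3 -m inch '[[[0,0,0],0.1,1],[[0,0,0],0.1,1],[[0,0,0],0.05,1],[[0,0,0],0,1],[[0,0,0],0,1],[[0,0,0],0,1],[[0,0,0],0,1],[[0,0,0],0,1],[[0,0,0],0,1],[[0,0,0],0,1]]' >/dev/null;python3 f.py
```

```text
27.85 [ 514.923 -186.985   84.112] [ 1.408 -3.571 -0.782] [-0.622 -0.123  0.143] [-3.142 -0.     0.116] 0.12488198387104034 0.9856859858770044
tau6 0.10199458105489612
```

```bash
python3 -m inch '[[[0,0,0],0.1,1],[[0,0,0],0.1,1],[[0,0,0],0.05,1],[[0,0,0],0,1],[[0,0,0],0,1],[[0,0,0],0,1],[[0,0,0],0,1],[[0,0,0],0,1],[[0,0,0],0,1],[[0,0,0],0,1]]' >/dev/null;python3 f.py
```

```text
29.1 [ 514.916 -186.978   84.098] [ 1.824 -2.814 -1.82 ] [-0.65  -0.17   0.093] [-3.141 -0.     0.094] 0.12240655041960165 1.00749094903305
tau6 0.1110439351759851
```

```bash
python3 -m inch '[[[0,0,0.001],0.1,1],[[0,0,0],0.1,1],[[0,0,0],0.05,1],[[0,0,0],0,1],[[0,0,0],0,1],[[0,0,0],0,1],[[0,0,0],0,1],[[0,0,0],0,1],[[0,0,0],0,1],[[0,0,0],0,1]]' >/dev/null;python3 f.py
```

```text
30.35 [ 514.929 -186.999   84.046] [ 1.535 -3.23  -1.37 ] [-0.739 -0.217  0.138] [-3.142 -0.     0.072] 0.12490665986732696 1.029319640390929
tau6 0.1210759487003088
```

```bash
python3 -m inch '[[[0,0,0],0.1,1],[[0,0,0],0.1,1],[[0,0,0],0.05,1],[[0,0,0],0,1],[[0,0,0],0,1],[[0,0,0],0,1],[[0,0,0],0,1],[[0,0,0],0,1],[[0,0,0],0,1],[[0,0,0],0,1]]' >/dev/null;python3 f.py
```

```text
31.6 [ 514.898 -186.978   84.054] [ 1.805 -4.202 -1.09 ] [-0.772 -0.25   0.125] [-3.141 -0.     0.051] 0.12275151065679582 1.0511173206929658
tau6 0.1308089029043913
```

```bash
python3 -m inch '[[[0,0,0],0.1,1],[[0,0,0],0.1,1],[[0,0,0],0,1],[[0,0,0],0,1],[[0,0,0],0,1],[[0,0,0],0,1],[[0,0,0],0,1],[[0,0,0],0,1],[[0,0,0],0,1],[[0,0,0],0,1]]' >/dev/null;python3 f.py
```

```text
32.85 [ 514.933 -186.991   84.065] [ 1.441 -2.704 -1.098] [-0.761 -0.257  0.111] [-3.142 -0.     0.033] 0.12769625108753502 1.0685775487078895
tau6 0.13404287863522768
```

```bash
python3 -m inch '[[[0,0,0],0.1,1],[[0,0,0],0.1,1],[[0,0,0],0,1],[[0,0,0],0,1],[[0,0,0],0,1],[[0,0,0],0,1],[[0,0,0],0,1],[[0,0,0],0,1],[[0,0,0],0,1],[[0,0,0],0,1]]' >/dev/null;python3 f.py
```

```text
34.1 [ 514.911 -186.993   84.052] [ 3.374 -4.546 -0.908] [-0.829 -0.215  0.157] [-3.142 -0.     0.016] 0.12504433552312777 1.0860327739329678
tau6 0.14500274788588285
```

```bash
python3 -m inch '[[[0,0,0],0.1,1],[[0,0,0],0.1,1],[[0,0,0],0,1],[[0,0,0],0,1],[[0,0,0],0,1],[[0,0,0],0,1],[[0,0,0],0,1],[[0,0,0],0,1],[[0,0,0],0,1],[[0,0,0],0,1]]' >/dev/null;python3 f.py
```

```text
35.35 [ 514.93  -186.994   84.055] [ 2.672 -4.273 -1.573] [-0.878 -0.184  0.104] [-3.142 -0.    -0.002] 0.1230124782412706 1.1034652485741017
tau6 0.15262498520314693
```

```bash
python3 -m inch '[[[0,0,0],0.1,1],[[0,0,0],0.1,1],[[0,0,0],0.05,1],[[0,0,0],0,1],[[0,0,0],0,1],[[0,0,0],0,1],[[0,0,0],0,1],[[0,0,0],0,1],[[0,0,0],0,1],[[0,0,0],0,1]]' >/dev/null;python3 f.py
```

```text
36.6 [ 514.927 -186.98    84.049] [ 1.899 -3.829 -2.113] [-1.041 -0.236  0.181] [-3.142 -0.    -0.024] 0.1275418716832834 1.1252580309885751
tau6 0.16864316537976265
```

```bash
python3 -m inch '[[[0,0,0],0.1,1],[[0,0,0],0.1,1],[[0,0,0],0,1],[[0,0,0],0,1],[[0,0,0],0,1],[[0,0,0],0,1],[[0,0,0],0,1],[[0,0,0],0,1],[[0,0,0],0,1],[[0,0,0],0,1]]' >/dev/null;python3 f.py
```

```text
37.85 [ 514.923 -187.017   84.029] [ 1.808 -4.774 -1.935] [-1.045 -0.26   0.168] [-3.142 -0.    -0.041] 0.12067145932583916 1.1427459531123123
tau6 0.17066099680960178
```

```bash
python3 -m inch '[[[0,0,0],0.1,1],[[0,0,0],0.1,1],[[0,0,0],0,1],[[0,0,0],0,1],[[0,0,0],0,1],[[0,0,0],0,1],[[0,0,0],0,1],[[0,0,0],0,1],[[0,0,0],0,1],[[0,0,0],0,1]]' >/dev/null;python3 f.py
```

```text
39.1 [ 514.916 -187.026   84.039] [ 1.907 -5.769 -1.826] [-1.065 -0.248  0.123] [-3.142 -0.    -0.058] 0.12250161618266946 1.1601849731370582
tau6 0.17936663702130318
```

```bash
python3 -m inch '[[[0,0,0],0.1,1],[[0,0,0],0.05,1],[[0,0,0],0,1],[[0,0,0],0,1],[[0,0,0],0,1],[[0,0,0],0,1],[[0,0,0],0,1],[[0,0,0],0,1],[[0,0,0],0,1],[[0,0,0],0,1]]' >/dev/null;python3 f.py
```

```text
40.35 [ 514.929 -187.125   84.061] [ 1.795 -5.565 -1.515] [-1.2   -0.27   0.243] [ 3.141 -0.    -0.071] 0.12693822934692214 1.173116252671499
tau6 0.2810972649604082
```

Torque jumps to 0.28, so the shoulder is reached. One small last step to about 0.4.

```bash
python3 -m inch '[[[0,0,0],0.06,1],[[0,0,0],0,1],[[0,0,0],0,1],[[0,0,0],0,1],[[0,0,0],0,1],[[0,0,0],0,1],[[0,0,0],0,1],[[0,0,0],0,1],[[0,0,0],0,1],[[0,0,0],0,1]]' >/dev/null;python3 f.py
```

```text
41.6 [ 514.873 -187.106   84.05 ] [ 1.871 -4.535 -1.222] [-1.116 -0.19   0.381] [ 3.141  0.    -0.076] 0.12599250679108812 1.1782480586553374
tau6 0.3831514623016119
```

Torque 0.38, done. Unload slightly, then lift out.

```bash
python3 -m inch '[[[0,0,0],-0.2,1],[[0,0,0],-0.2,1],[[0,0,0],0,1],[[0,0,-0.03],0,1],[[0,0,-0.05],0,1],[[0,0,-0.08],0,1],[[0,0,-0.2],0,1],[[0,0,-0.4],0,1],[[0,0,-0.2],0,1],[[0,0,0],0,1]]';python3 f.py
python3 - <<'E'
from h import *
s=env.state();yaw=s["tcp_rot"][2];t=-0.115
print("turn",(yaw-t)/np.radians(5))
e=np.array([507.2,169.1])-s["eef_pos"][:2];print(e@[np.cos(t),np.sin(t)]/60,e@[np.sin(t),-np.cos(t)]/60)
E
```

```text
t: 42.85
eef_pos: [515.2, -187.1, 142.6]
tcp_rot: [3.141, -0.002, -0.042]
ft_force: [0.6, -0.0, -2.0]
opening: 0.127
grip_force: 30.0
42.85 [ 515.166 -187.081  142.585] [ 0.628 -0.022 -2.008] [-0.072  0.169 -0.077] [ 3.141 -0.002 -0.042] 0.12693597520217337 1.143647944157682
tau6 0.0006912960452609695
turn 0.8377130700624533
-0.8130741560766821 -5.881905755180633
```

```bash
python3 -m inch '[[[0,0,0],0.84,1],[[-0.1,-0.74,0],0,1],[[-0.1,-0.74,0],0,1],[[-0.1,-0.74,0],0,1],[[-0.1,-0.74,0],0,1],[[-0.1,-0.74,0],0,1],[[-0.1,-0.74,0],0,1],[[-0.1,-0.74,0],0,1],[[-0.11,-0.7,0],0,1],[[0,0,0],0,1]]'
python3 - <<'E'
from holes import *
p=eyes.read_camera("wrist");save(p,"w7.png");q=eyes.read_camera("top")
s=env.state();print(s["t"],s["eef_pos"],np.round(s["joints"],3))
for r in eyes.cut_out("rack",p)[:3]:
        ys,xs=np.nonzero(r["mask"]);w=np.array([atz(p,(a,b),30)[:2] for a,b in zip(ys,xs)])
        (c,sz,a)=cv2.minAreaRect(w.astype(np.float32));print(round(r["score"],2),np.array(c),np.array(sz),a)
t=s["tcp_rot"][2];e=np.array([507.2,169.1])-s["eef_pos"][:2];print("shift",e@[np.cos(t),np.sin(t)]/60,e@[np.sin(t),-np.cos(t)]/60,t)
E
```

```text
t: 44.1
eef_pos: [506.5, 171.3, 140.9]
tcp_rot: [3.142, 0.001, -0.112]
ft_force: [-0.5, -0.1, -2.2]
opening: 0.123
grip_force: 30.0
44.2 [506.8 169.1 141. ] [ 0.2  0.5  1.9 -0.   0.8  1.9]
0.82 [516.6 168.5] [ 56.7 112. ] 83.6461410522461
0.71 [522.9 318.3] [130.4  69.8] 7.343945503234863
shift 0.006855014336071551 -0.0013661119889565104 -0.11420827307887427
```

View pics/w7.png

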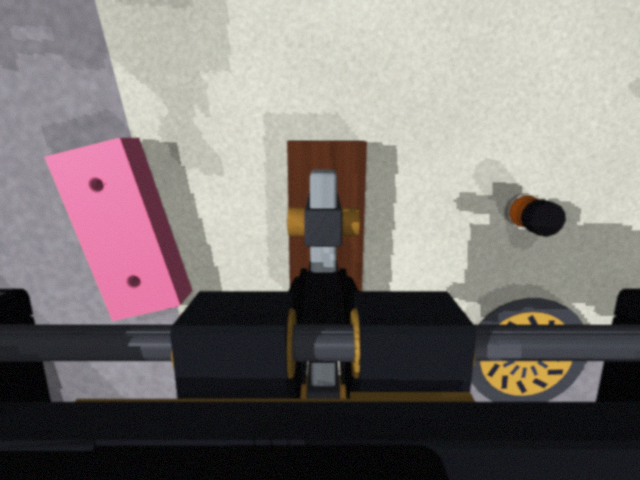

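The spanner is lined up over its dark rest (rest top edges at cols 288–366, bar at 323). Descending.

```bash
python3 -m inch '[[[0.007,0,0.4],0,1],[[0,0,0.45],0,1],[[0,0,0.3],0,1],[[0,0,0.17],0,1],[[0,0,0.03],0,1],[[0,0,0.03],0,1],[[0,0,0.03],0,1],[[0,0,0],0,1],[[0,0,0],0,1],[[0,0,0],0,1]]';python3 f.py
```

```text
t: 45.5
eef_pos: [507.7, 169.0, 57.2]
tcp_rot: [-3.141, -0.0, -0.115]
ft_force: [-1.3, 0.0, -2.1]
opening: 0.126
grip_force: 30.0
45.5 [507.682 169.042  57.204] [-1.337  0.008 -2.099] [-0.035  0.146 -0.005] [-3.141 -0.    -0.115] 0.125860284495135 1.8838179772920698
tau6 -6.956391644052928e-05
```

```bash
python3 -m inch '[[[0,0,0.03],0,1],[[0,0,0.02],0,1],[[0,0,0.02],0,1],[[0,0,0.02],0,1],[[0,0,0],0,1],[[0,0,0],0,1],[[0,0,0],0,1],[[0,0,0],0,1],[[0,0,0],0,1],[[0,0,0],0,1]]';python3 f.py
```

```text
t: 46.75
eef_pos: [507.6, 169.0, 51.7]
tcp_rot: [-3.141, -0.0, -0.115]
ft_force: [0.7, 0.2, -2.2]
opening: 0.123
grip_force: 30.0
46.75 [507.636 169.025  51.705] [ 0.709  0.189 -2.152] [-0.097  0.238  0.008] [-3.141 -0.    -0.115] 0.12268940441971206 1.8837682443120072
tau6 0.00010819201406775392
```

```bash
python3 -m inch '[[[0,0,0.03],0,1],[[0,0,0.02],0,1],[[0,0,0.02],0,1],[[0,0,0.01],0,1],[[0,0,0],0,1],[[0,0,0],0,1],[[0,0,0],0,1],[[0,0,0],0,1],[[0,0,0],0,1],[[0,0,0],0,1]]';python3 f.py
```

```text
t: 48.0
eef_pos: [507.6, 169.0, 46.9]
tcp_rot: [-3.141, -0.0, -0.115]
ft_force: [-0.2, 0.3, -1.9]
opening: 0.129
grip_force: 30.0
48.0 [507.622 169.016  46.908] [-0.212  0.257 -1.936] [0.032 0.185 0.01 ] [-3.141 -0.    -0.115] 0.12897183807781376 1.883770302559747
tau6 3.9499640251960955e-05
```

Seated height reached (46.9 vs 46.6 at pick-up). Open gently, then retreat upward.

```bash
python3 -m inch '[[[0,0,0.005],0,1],[[0,0,0],0,0.6],[[0,0,0],0,0.2],[[0,0,0],0,-0.3],[[0,0,0],0,-1],[[0,0,0],0,-1],[[0,0,0],0,-1],[[0,0,0],0,-1],[[0,0,0],0,-1],[[0,0,0],0,-1]]'
python3 -m inch '[[[0,0,-0.1],0,-1],[[0,0,-0.3],0,-1],[[0,0,-0.5],0,-1],[[0,0,-0.5],0,-1],[[0,0,-0.5],0,-1],[[-0.5,0,0],0,-1],[[0,0,0],0,-1],[[0,0,0],0,-1],[[0,0,0],0,-1],[[0,0,0],0,-1]]'
python3 - <<'E'
from look import *
p=look([("grip",65),("spanner",21)],"w8.png");q=eyes.read_camera("scene")
for o,z in(("spanner",70),("rack",30)):
    for r in eyes.cut_out(o,p)[:2]:
        ys,xs=np.nonzero(r["mask"]);w=np.array([atz(p,(a,b),z)[:2] for a,b in zip(ys,xs)])
        (c,sz,a)=cv2.minAreaRect(w.astype(np.float32));print(o,round(r["score"],2),np.array(c),np.array(sz),a)
a=p["pixels"];b=cv2.resize(q["pixels"][190:310,330:490],(640,480));im=np.hstack([a,b]);cv2.imwrite("pics/w9.png",cv2.cvtColor(cv2.resize(im,(800,300),interpolation=cv2.INTER_AREA),cv2.COLOR_RGB2BGR))
E
```

```text
t: 49.25
eef_pos: [507.6, 169.0, 46.6]
tcp_rot: [-3.142, 0.0, -0.115]
ft_force: [-0.7, 0.5, 0.8]
opening: 0.972
grip_force: 0.0
t: 50.5
eef_pos: [478.1, 172.4, 160.3]
tcp_rot: [3.142, 0.0, -0.115]
ft_force: [-0.1, 0.4, -0.3]
opening: 1.002
grip_force: 0.0
grip 0.96 [195.9 320.4] [507.8 171.2  65. ]
spanner 0.6 [189.8 321.4] [505.9 170.9  21. ]
spanner 0.69 [506.5 170. ] [ 28.4 115.9] 82.71881866455078
rack 0.82 [507.5 170.2] [ 56.7 131.3] 83.3309097290039
rack 0.62 [371.1 252. ] [60.3 86.1] 83.44508361816406
```

View pics/w9.png

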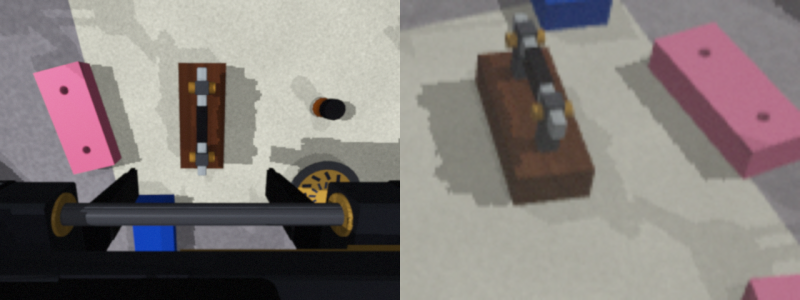

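The spanner stands upright, centred in its rest (bar at (115,202) in the left half), released. Handing in.

```bash
python3 -c "
from cell import env
print(env.job_done())"
```

```text
the job is handed in; nothing more can be done
None
```

The ring is screwed home at about 0.38 N m, the spanner is back upright in its rest and released, and the job was handed in at about 51 s; the hand-in returned no verdict.

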